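Hang the headset on the swing-out bar

TASK

Swing the hanger bar out from above the bench supply, clockwise seen from above, all the way to its stop. Then hang the headset over the bar by the crown of its headband, an ear cup on each side, and lower it on gently rather than letting it drop. Leave the other things on the bench where they stand.

Things in the scene. Friction and masses are not known exactly. Their poses are not given: they have to be found in the camera images.
- station: Fixed: vertical steel post (22 mm diameter) on a 100 x 100 x 10 mm dark foot plate, a grey bench power supply behind it. Origin: on the bench on the post's axis. z up, x from the post towards the supply, y to the left of x. The supply fills x = 70 to 290 mm, y = -50 to 110 mm and is 170 mm high (front knobs 20 mm proud).
- swing (a joint): Turn of the hanger bar about the post, rad. 0: folded, pointing along the station's x over the supply (no room to hang there). Grows clockwise seen from above to a stop at 1.571, where the bar points along the station's -y, beside the supply. Stiff hinge: about 0.15 N m (1.3 N at bar_mid); stays where it is left. Starts at 0 to 0.4.
- bar_pivot (a point): On the post's axis at the height of the hanger bar's axis, 225 mm above the bench (the hub there is 34 mm diameter, its top at 238 mm). Turns with the bar: x along the bar outward, z up.
- bar_mid (a point): On the axis of the hanger bar 115 mm out from the pivot. The bar is a level plain steel rod of 18 mm diameter, so its top is 9 mm above this point. x points along the bar outward, y is level across it, z up. A good place to take the bar or to hang the headset.
- bar_tip (a point): On the bar's axis at its outer end, 210 mm from the pivot, where the rod (18 mm diameter) turns up into a stub with a 22 mm black ball, reaching 39 mm above the bar's axis.
- headset: Wireless headset, rigid, 0.2 to 0.4 kg, standing on its two ear cups, headband arched above. 188 mm high, 182 mm wide over the cups (x), 70 mm deep (y). Origin: centre of its underside, between the cups. z up, x from cup to cup, y through the arch. The cups are 86 mm high, 108 mm apart inside; from the crown pad the band slopes down to them.
- crown_under (a point): Middle of the underside of the headset's crown pad, 152 mm above its origin: this rests on the bar when hung. Axes as the headset.
- crown_top (a point): Middle of the top of the headset's crown pad, 188 mm above its origin. Axes as the headset. The pad is firm and black, 72 mm along x, 36 mm along y and 36 mm thick (152 to 188 mm above the origin): grip its upper part from above, closing along y, so that the fingertips stay above its underside and clear the bar.
- decade_box: Bystander: grey box with a white top, two black round knobs and two brass terminals, 100 x 100 mm, 66 mm high, 0.7 kg. Origin: centre of the underside.
- mug: Bystander: white mug, 76 mm diameter, 85 mm high, handle towards its y. Origin: centre of the underside.
- pocket_meter: Bystander: grey hand-held meter lying on its back, 155 x 76 mm, 44 mm high over its dial. Origin: centre of the underside, x along its length.

How it is judged:
By the outcome, as a careful person would: the job done as asked, in the order asked, and still so for the second after the job is handed in, with the robot touching nothing.
It also fails if it takes over 64 s, if anything falls off the work surface, if the arm or the gripper's body presses on something with over 40 N, if the wrist force passes 120 N, or if a joint passes its speed limit or range.

ROBOT

A 6-joint arm with a two-finger parallel gripper is mounted at the origin on the work surface. World frame = base frame: x ahead of the robot, y to its left, z up, the work surface at z = 0. Lengths are in mm, angles in rad, forces in N, time in s.
With the tool pointing down it reaches from about 300 to 775 mm from the base axis. Payload 14.6 kg.
Tool frame: the origin (TCP) lies midway between the tips of the shut fingers; the grasp point (between the pads) lies 19 mm behind it; z points along the fingers, y is the direction in which the jaws open and shut (so a half turn about z gives the same grasp; the last joint's range is limited). The gripper opens to 94 mm and grips with 3 to 60 N. Pads are 16 mm wide; open, the fingers measure 119 mm over their backs; the gripper's body (75 mm by 177 mm) begins 78 mm behind the grasp point.
Start: joints at [-1.352, 0.3, 1.521, -0, 1.321, -0.067], TCP at [155.052, -527.682, 205.446] pointing down, gripper open.
Joint ranges: [-3.03, 3.03], [-0.79, 2.21], [0.23, 2.52], [-1.04, 4.18], [0, 3.07], [-2.55, 2.55]. Speed limits (rad/s): [2.22, 2.22, 2.57, 3.14, 3.14, 3.14].

INTERFACE

Orientations are given as [roll, pitch, yaw] about the fixed x, y, z axes, in that order (R = Rz(yaw) Ry(pitch) Rx(roll)).
In Python, from cell import manip gives the robot as it stands.
- The arm moves only by the tool play_rows, never from a script. Its argument "commands" is a list of rows, each an object of numbers: "x", "y", "z": the shift along the tool's x, y, z in m; "wx", "wy", "wz": the turn, a rotation vector about the tool's x, y, z in degrees; "grip": the opening, from 0 (shut) to 1 (fully open). In form: [{"x": .., "y": .., "z": .., "wx": .., "wy": .., "wz": .., "grip": ..}, ...]. A call has 1 to 20 rows; each row shifts and turns the commanded pose from where the row before left it, along the tool's axes as they then stand; what a row does not reach is not made up. A row lasts 1/8 s, in which the tool goes at most 62.5 mm and 10.7 degrees, less where a joint would pass 70% of its speed; a pose out of reach is approached as far as the arm can. A call is refused whole if a number of a shift passes 0.0625 or a number of a turn 10.7, either way. A call with a gripper value outside its range is refused whole. The fingers move at their own pace and stop on an object; "squeeze" is the grip in N (left out, the last holds). Time passes only in rows, so rows that do not move let the fingers close. It gives the time, the measured TCP pose, the force and the opening at its end, in the units of the state.
- manip.read_state(): the state, without advancing time (a new reading comes with each control period).
- manip.camera(name): name is "scene" or "top" or "wrist"; returns (picture, depth): 384x512x3 uint8, red, green, blue; 384x512 float32, mm along the optical axis (not along the pixel's ray), 0 where there is no reading.
- manip.camera_info(name): a dict with "intrinsics" (3x3 intrinsics, pixels), "k1" (the pictures are not rectified: a ray, as slopes to the right and down, at radius r is drawn at 1 + k1 r^2 times it, then the intrinsics apply), "camera_from_world" (4x4, takes a point from world to camera coordinates); the wrist camera has in their place "tool_from_camera" (4x4, takes a point from camera to tool coordinates, whose origin is the TCP and whose axes are the flange's). Camera axes: x right, y up, looking along -z (the intrinsics and any distortion apply to the point x, -y, -z); pixel columns grow to the right and rows downward; lengths in mm; the calibration is good to about 2 mm. A picture is of the moment at which its call begins: read the wrist's pose just before it. camera_info takes no time and is no camera call.
- manip.sign_off(): hands the job in, once; it reports no verdict.
The state is a dict: "clock": time; "joints": joint angles; "qd": joint speeds; "effort": joint torques, N m; "eef_pos": TCP position; "eef_rot": TCP orientation; "wrist_force": force on the tool from outside, world axes, zero at the start; "moment": the same for the moment, N m; "finger_gap": finger opening in mm.
Only numpy, scipy, OpenCV 4.12 (cv2) and the standard library are available. Lean on these libraries where they do the work, as an engineer would, in place of code of your own. Each camera call takes 0.05 s, during which the arm holds its last target.

## Working session

There is one attempt and no reset: what is moved stays moved. The work goes in short steps, Python scripts to look and compute and a tool call to move; the robot and the scene stay as the last step left them, time stands still between calls to the robot, and variables do not carry over. Pictures are saved under pics/ and viewed, and the job is handed in when it is done.

Besides the shell and the picture viewer there is one more tool, called after "Emit:" as a command line: name --argument value ..., lists and objects as JSON in quotes. play_rows: Moves the arm, as the interface text tells. Its arguments: {"type":"object","properties":{"commands":{"type":"array"},"squeeze":{"type":"number"}},"required":["commands"]}

```bash
ls; mkdir -p pics; python3 - <<'E'
from cell import manip
import cv2,numpy as np
np.set_printoptions(suppress=True,precision=3)
print(manip.read_state())
for n in ["scene","top"]:
    p,d=manip.camera(n); cv2.imwrite(f"pics/{n}0.png",p[:,:,::-1]); np.savez(f"{n}0.npz",p=p,d=d)
    i=manip.camera_info(n);print(n,i)
print(manip.camera_info("wrist"))
E
```

```text
pics
{'clock': 0.0, 'joints': array([-1.352,  0.3  ,  1.522,  0.   ,  1.321, -0.067]), 'qd': array([-0.   ,  0.   ,  0.001, -0.001, -0.   , -0.001]), 'effort': array([ -0.003, -53.181, -35.273,   0.071,   0.024,  -0.   ]), 'eef_pos': array([ 154.997, -527.433,  204.874]), 'eef_rot': array([-3.14 , -0.   ,  0.286]), 'wrist_force': array([ 0.359,  0.196, -0.377]), 'moment': array([ 0.038, -0.001, -0.007]), 'finger_gap': 94.17774166384312}
scene {'intrinsics': array([[388.052,   0.   , 253.922],
       [  0.   , 388.052, 190.961],
       [  0.   ,   0.   ,   1.   ]]), 'k1': -0.004554762386361584, 'camera_from_world': array([[   -0.427,     0.904,    -0.008,   273.642],
       [   -0.647,    -0.299,     0.701,   255.664],
       [    0.632,     0.304,     0.713, -1382.65 ],
       [    0.   ,     0.   ,     0.   ,     1.   ]])}
top {'intrinsics': array([[372.134,   0.   , 261.709],
       [  0.   , 372.134, 190.437],
       [  0.   ,   0.   ,   1.   ]]), 'k1': -0.018874619560362675, 'camera_from_world': array([[    0.001,    -1.   ,     0.029,   -37.506],
       [    0.995,     0.004,     0.103,  -591.603],
       [   -0.103,     0.028,     0.994, -1005.083],
       [    0.   ,     0.   ,     0.   ,     1.   ]])}
{'intrinsics': array([[267.784,   0.   , 252.892],
       [  0.   , 267.784, 192.847],
       [  0.   ,   0.   ,   1.   ]]), 'k1': -0.042257995116715456, 'tool_from_camera': array([[   0.   ,    0.96 ,    0.279,   82.313],
       [   1.   ,   -0.001,    0.   ,    1.353],
       [   0.   ,    0.279,   -0.96 , -178.452],
       [   0.   ,    0.   ,    0.   ,    1.   ]])}
```

View pics/scene0.png

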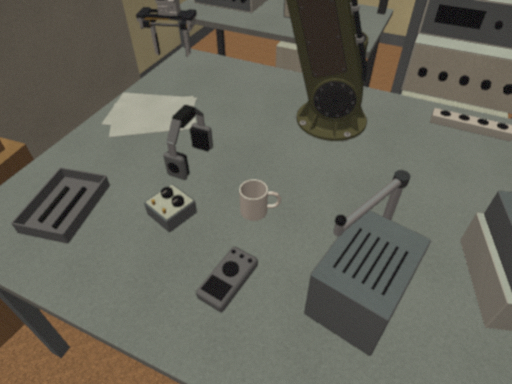

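View pics/top0.png

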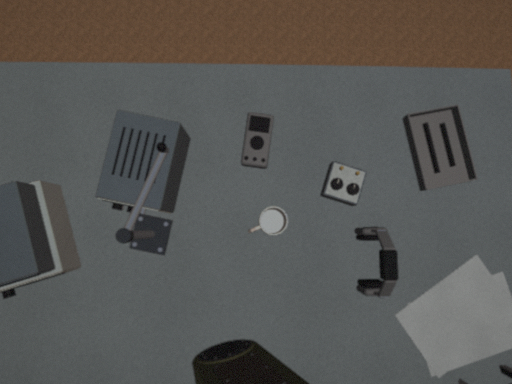

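```bash
cat > h.py <<'E'
import numpy as np,cv2
from cell import manip
np.set_printoptions(suppress=True,precision=2)
def und(n,uv,info=None):
    i=info or manip.camera_info(n);K=i["intrinsics"];k=i["k1"]
    uv=np.atleast_2d(np.array(uv,float))
    return cv2.undistortPoints(uv.reshape(-1,1,2),K,np.array([k,0,0,0.]) ).reshape(-1,2),i
def rays(n,uv):
    s,i=und(n,uv); T=np.linalg.inv(i["camera_from_world"])
    d=np.c_[s[:,0],-s[:,1],-np.ones(len(s))]
    return T[:3,3],d@T[:3,:3].T
def on_plane(n,uv,z):
    o,d=rays(n,uv); return o+d*((z-o[2])/d[:,2])[:,None]
def cloud(n,dep):
    v,u=np.nonzero(dep>0); o,d=rays(n,np.c_[u,v]); 
    P=np.zeros(dep.shape+(3,)); P[v,u]=o+d*dep[v,u][:,None]; return P
def tri(n1,a,n2,b):
    o1,d1=rays(n1,a);o2,d2=rays(n2,b);d1=d1[0];d2=d2[0]
    A=np.c_[d1,-d2];t=np.linalg.lstsq(A,o2-o1,rcond=None)[0]
    p=o1+d1*t[0];q=o2+d2*t[1];return (p+q)/2,np.linalg.norm(p-q)
E
python3 - <<'E'
from h import *
for n in ["top","scene"]:
    f=np.load(f"{n}0.npz");P=cloud(n,f["d"]);np.save(n+"P.npy",P)
    z=P[...,2];m=(f["d"]>0)
    print(n,"bench z",np.median(z[m&(abs(z)<30)]))
P=np.load("topP.npy");z=P[...,2]
def stat(nm,sl,lo,hi):
    q=P[sl].reshape(-1,3);q=q[(q[:,2]>lo)&(q[:,2]<hi)];
    r=cv2.minAreaRect(q[:,:2].astype(np.float32));print(nm,len(q),q.mean(0),q.max(0),q.min(0),r)
hs=np.s_[215:305,350:405]
stat("pad",hs,172,200);stat("hsall",hs,15,200);stat("cups",hs,15,95)
st=np.s_[100:250,90:195]
stat("bar",np.s_[140:245,110:172],215,245);stat("ball",np.s_[140:155,155:170],245,275)
stat("supply",np.s_[100:215,90:195],155,180)
stat("hub",np.s_[225:248,112:137],215,245)
stat("mug",np.s_[200:242,245:292],70,95);stat("box",np.s_[155:210,318:370],50,80);stat("meter",np.s_[105:172,235:280],15,60)
# bar axis direction
q=P[140:245,110:172].reshape(-1,3);q=q[(q[:,2]>222)&(q[:,2]<240)];c=q[:,:2].mean(0);u,s,v=np.linalg.svd(q[:,:2]-c);print("bar line",c,v[0],s)
t=(q[:,:2]-c)@v[0];print(c+v[0]*t.min(),c+v[0]*t.max())
S=np.load("sceneP.npy")
q=S[100:182,160:218].reshape(-1,3);
a=q[(q[:,2]>172)&(q[:,2]<200)];print("scene pad",len(a),a.mean(0),a.min(0),a.max(0))
E
```

```text
top bench z 0.753324099563315
scene bench z -0.06856046190165443
pad 638 [ 401.7  -331.58  184.84] [ 449.35 -314.84  193.7 ] [ 352.95 -351.74  172.21] ((401.02618408203125, -333.3004150390625), (96.44344329833984, 36.44082260131836), 0.6650697588920593)
hsall 1723 [ 400.81 -325.78  133.14] [ 490.51 -297.14  193.7 ] [ 313.01 -364.44   15.08] ((401.7184753417969, -330.6310119628906), (67.29280853271484, 177.51072692871094), 89.88810729980469)
cups 630 [ 396.49 -317.15   68.23] [ 490.51 -297.14   93.76] [ 313.01 -364.44   15.08] ((401.7184753417969, -330.6310119628906), (67.29280853271484, 177.51072692871094), 89.88810729980469)
bar 934 [548.98 238.14 233.56] [666.67 287.96 243.93] [453.95 182.86 215.34] ((560.8463134765625, 230.54818725585938), (32.85336685180664, 231.3636932373047), 65.21580505371094)
ball 80 [662.93 190.78 260.72] [673.64 201.38 266.72] [654.26 182.04 252.3 ] ((663.9546508789062, 191.70364379882812), (19.388582229614258, 19.330236434936523), 0.18738895654678345)
supply 5472 [653.45 269.26 170.63] [774.48 363.91 176.68] [529.78 168.75 155.11] ((652.114990234375, 267.2
[... 282 characters left out ...]
 [545.23  -6.63  89.07] [ 471.92 -101.19   70.42] ((509.281494140625, -57.710296630859375), (88.23018646240234, 74.68750762939453), 77.64437866210938)
box 961 [ 612.12 -262.53   55.9 ] [ 672.46 -203.58   71.4 ] [ 556.02 -321.96   50.01] ((612.4464721679688, -263.41046142578125), (98.47660827636719, 98.39456939697266), 71.9753189086914)
meter 1433 [734.33 -21.75  35.4 ] [816.98  22.39  48.4 ] [657.09 -68.14  15.73] ((737.2493896484375, -22.059104919433594), (75.6928939819336, 155.20265197753906), 82.50585174560547)
bar line [552.76 236.7 ] [-0.92  0.38] [1946.08  177.34]
[668.21 188.86] [455.09 277.17]
scene pad 305 [ 411.69 -330.65  183.66] [ 357.62 -353.79  172.25] [ 452.53 -315.85  191.39]
```

```bash
cat > plan.py <<'E'
import json
from h import *
from scipy.spatial.transform import Rotation as R
def plan(way,p0=None,yaw0=None,rd=4):
    """way: list of (x,y,z,yaw,n). prints rows (tool vertical)"""
    s=manip.read_state()
    p=np.array(s["eef_pos"] if p0 is None else p0,float);yaw=s["eef_rot"][2] if yaw0 is None else yaw0
    out=[]
    for x,y,z,yw,n in way:
        t=np.array([x,y,z],float);pp=p.copy();yy=yaw;d=(yw-yy+np.pi)%(2*np.pi)-np.pi
        for k in range(1,n+1):
            tgt=pp+(t-pp)*k/n; ty=yy+d*k/n
            Rm=R.from_euler('xyz',[np.pi,0,yaw]).as_matrix()
            v=np.round(Rm.T@(tgt-p)/1000,rd);w=round(-np.degrees(ty-yaw),1)
            p=p+Rm@v*1000;yaw-=np.radians(w)
            out.append(dict(x=v[0],y=v[1],z=v[2],wz=w))
    print(len(out),"end",p,yaw)
    print(json.dumps(out).replace('-0.0,','0,'))
E
python3 - <<'E'
from plan import *
plan([(220,-430,330,0.8,4),(625,251,330,2.757,16)],rd=3)
E
```

```text
20 end [625.01 250.81 329.94] 2.7571936498046656
[{"x": 0.022, "y": -0.019, "z": -0.031, "wz": -7.4}, {"x": 0.025, "y": -0.015, "z": -0.032, "wz": -7.3}, {"x": 0.027, "y": -0.013, "z": -0.031, "wz": -7.4}, {"x": 0.028, "y": -0.009, "z": -0.031, "wz": -7.4}, {"x": 0.048, "y": -0.011, "z": 0, "wz": -7.0}, {"x": 0.049, "y": -0.006, "z": 0, "wz": -7.0}, {"x": 0.05, "y": 0.001, "z": 0, "wz": -7.0}, {"x": 0.049, "y": 0.006, "z": 0, "wz": -7.0}, {"x": 0.048, "y": 0.013, "z": 0, "wz": -7.0}, {"x": 0.046, "y": 0.018, "z": 0, "wz": -7.0}, {"x": 0.043, "y": 0.024, "z": 0, "wz": -7.0}, {"x": 0.041, "y": 0.028, "z": 0, "wz": -7.0}, {"x": 0.036, "y": 0.034, "z": 0, "wz": -7.1}, {"x": 0.032, "y": 0.038, "z": 0, "wz": -7.0}, {"x": 0.027, "y": 0.041, "z": 0, "wz": -7.0}, {"x": 0.022, "y": 0.044, "z": 0, "wz": -7.0}, {"x": 0.017, "y": 0.047, "z": 0, "wz": -7.0}, {"x": 0.01, "y": 0.048, "z": 0, "wz": -7.0}, {"x": 0.005, "y": 0.05, "z": 0, "wz": -7.0}, {"x": -0.002, "y": 0.049, "z": 0, "wz": -7.0}]
```

Emit:
play_rows --commands '[{"x": 0.022,"y": -0.019,"z": -0.031,"wz": -7.4,"grip": 0},{"x": 0.025,"y": -0.015,"z": -0.032,"wz": -7.3},{"x": 0.027,"y": -0.013,"z": -0.031,"wz": -7.4},{"x": 0.028,"y": -0.009,"z": -0.031,"wz": -7.4},{"x": 0.048,"y": -0.011,"z": 0,"wz": -7.0},{"x": 0.049,"y": -0.006,"z": 0,"wz": -7.0},{"x": 0.05,"y": 0.001,"z": 0,"wz": -7.0},{"x": 0.049,"y": 0.006,"z": 0,"wz": -7.0},{"x": 0.048,"y": 0.013,"z": 0,"wz": -7.0},{"x": 0.046,"y": 0.018,"z": 0,"wz": -7.0},{"x": 0.043,"y": 0.024,"z": 0,"wz": -7.0},{"x": 0.041,"y": 0.028,"z": 0,"wz": -7.0},{"x": 0.036,"y": 0.034,"z": 0,"wz": -7.1},{"x": 0.032,"y": 0.038,"z": 0,"wz": -7.0},{"x": 0.027,"y": 0.041,"z": 0,"wz": -7.0},{"x": 0.022,"y": 0.044,"z": 0,"wz": -7.0},{"x": 0.017,"y": 0.047,"z": 0,"wz": -7.0},{"x": 0.01,"y": 0.048,"z": 0,"wz": -7.0},{"x": 0.005,"y": 0.05,"z": 0,"wz": -7.0},{"x": -0.002,"y": 0.049,"z": 0,"wz": -7.0}]'

```text
$.commands[0]: bad value
```

Emit:
play_rows --commands '[{"x": 0.022,"y": -0.019,"z": -0.031,"wx": 0,"wy": 0,"wz": -7.4,"grip": 0}]'

```text
clock: 0.22
eef_pos: [170.1, -502.6, 234.3]
eef_rot: [-3.137, -0.001, 0.416]
wrist_force: [0.0, -0.2, -0.5]
finger_gap: 87.4
```

Emit:
play_rows --commands '[{"x": 0.025,"y": -0.015,"z": -0.032,"wx": 0,"wy": 0,"wz": -7.3,"grip": 0},{"x": 0.027,"y": -0.013,"z": -0.031,"wx": 0,"wy": 0,"wz": -7.4,"grip": 0},{"x": 0.028,"y": -0.009,"z": -0.031,"wx": 0,"wy": 0,"wz": -7.4,"grip": 0},{"x": 0.048,"y": -0.011,"z": 0,"wx": 0,"wy": 0,"wz": -7.0,"grip": 0},{"x": 0.049,"y": -0.006,"z": 0,"wx": 0,"wy": 0,"wz": -7.0,"grip": 0},{"x": 0.05,"y": 0.001,"z": 0,"wx": 0,"wy": 0,"wz": -7.0,"grip": 0},{"x": 0.049,"y": 0.006,"z": 0,"wx": 0,"wy": 0,"wz": -7.0,"grip": 0},{"x": 0.048,"y": 0.013,"z": 0,"wx": 0,"wy": 0,"wz": -7.0,"grip": 0},{"x": 0.046,"y": 0.018,"z": 0,"wx": 0,"wy": 0,"wz": -7.0,"grip": 0},{"x": 0.043,"y": 0.024,"z": 0,"wx": 0,"wy": 0,"wz": -7.0,"grip": 0},{"x": 0.041,"y": 0.028,"z": 0,"wx": 0,"wy": 0,"wz": -7.0,"grip": 0},{"x": 0.036,"y": 0.034,"z": 0,"wx": 0,"wy": 0,"wz": -7.1,"grip": 0},{"x": 0.032,"y": 0.038,"z": 0,"wx": 0,"wy": 0,"wz": -7.0,"grip": 0},{"x": 0.027,"y": 0.041,"z": 0,"wx": 0,"wy": 0,"wz": -7.0,"grip": 0},{"x": 0.022,"y": 0.044,"z": 0,"wx": 0,"wy": 0,"wz": -7.0,"grip": 0},{"x": 0.017,"y": 0.047,"z": 0,"wx": 0,"wy": 0,"wz": -7.0,"grip": 0},{"x": 0.01,"y": 0.048,"z": 0,"wx": 0,"wy": 0,"wz": -7.0,"grip": 0},{"x": 0.005,"y": 0.05,"z": 0,"wx": 0,"wy": 0,"wz": -7.0,"grip": 0},{"x": -0.002,"y": 0.049,"z": 0,"wx": 0,"wy": 0,"wz": -7.0,"grip": 0},{"x": 0,"y": 0,"z": 0,"wx": 0,"wy": 0,"wz": 0,"grip": 0}]'

```text
clock: 2.72
eef_pos: [625.5, 253.0, 327.4]
eef_rot: [-3.139, -0.003, 2.761]
wrist_force: [0.4, 0.2, -1.3]
finger_gap: 0.2
```

```bash
sed -i 's/out.append(dict(x=v\[0\],y=v\[1\],z=v\[2\],wz=w))/out.append(dict(x=v[0],y=v[1],z=v[2],wx=0,wy=0,wz=w,grip=G))/; s/^def plan/G=0\ndef plan/' plan.py
python3 - <<'E'
from plan import *
s=manip.read_state();print(s)
plan([(625,251,270,2.757,2),(625,251,203,2.757,3)],rd=3)
# arc
piv=np.array([471,271.]);b0=np.radians(-22.3)
off=21.5
pts=[]
N=16
for k in range(N+1):
    a=b0+(np.radians(-98)-b0)*k/N
    b=np.array([np.cos(a),np.sin(a)]);n=np.array([-b[1],b[0]])
    p=piv+150*b+(off+1.0)*n
    pts.append((p[0],p[1],203,a+np.pi,1))
plan(pts,(625,251,203),2.757)
E
```

```text
{'clock': 2.725, 'joints': array([ 0.33,  0.56,  0.88,  0.  ,  1.71, -0.86]), 'qd': array([-0.04, -0.08,  0.07, -0.01, -0.01,  0.04]), 'effort': array([  2.4 , -68.45, -40.69,   0.2 ,   0.33,  -0.64]), 'eef_pos': array([625.54, 252.96, 327.43]), 'eef_rot': array([-3.14, -0.  ,  2.76]), 'wrist_force': array([ 0.42,  0.19, -1.26]), 'moment': array([-0.02, -0.16, -0.05]), 'finger_gap': 0.24759417175233475}
5 end [624.79 251.1  203.43] 2.757499955214219
[{"x": 0, "y": -0.001, "z": 0.029, "wx": 0, "wy": 0, "wz": 0.1, "grip": 0}, {"x": 0, "y": -0.001, "z": 0.028, "wx": 0, "wy": 0, "wz": 0.1, "grip": 0}, {"x": 0, "y": 0, "z": 0.022, "wx": 0, "wy": 0, "wz": 0.0, "grip": 0}, {"x": 0, "y": 0, "z": 0.023, "wx": 0, "wy": 0, "wz": 0.0, "grip": 0}, {"x": 0, "y": 0, "z": 0.022, "wx": 0, "wy": 0, "wz": 0.0, "grip": 0}]
17 end [472.41 119.29 203.  ] 1.430549768484308
[{"x": 0.0002, "y": -0.0174, "z": 0, "wx": 0, "wy": 0, "wz": 0.3, "grip": 0}, {"x": -0.0014, "y": -0.0125, "z": 0, "wx": 0, "wy": 0, "wz": 4.7, "grip": 0}, {"x": -0.0013, "y": -0.0124, "z": 0, "wx": 0, "wy": 0, "wz": 4.7, "grip": 0}, {"x
[... 388 characters left out ...]
"x": -0.0013, "y": -0.0124, "z": 0, "wx": 0, "wy": 0, "wz": 4.7, "grip": 0}, {"x": -0.0014, "y": -0.0125, "z": 0, "wx": 0, "wy": 0, "wz": 4.7, "grip": 0}, {"x": -0.0013, "y": -0.0124, "z": 0, "wx": 0, "wy": 0, "wz": 4.8, "grip": 0}, {"x": -0.0014, "y": -0.0125, "z": 0, "wx": 0, "wy": 0, "wz": 4.7, "grip": 0}, {"x": -0.0013, "y": -0.0124, "z": 0, "wx": 0, "wy": 0, "wz": 4.7, "grip": 0}, {"x": -0.0013, "y": -0.0125, "z": 0, "wx": 0, "wy": 0, "wz": 4.8, "grip": 0}, {"x": -0.0014, "y": -0.0124, "z": 0, "wx": 0, "wy": 0, "wz": 4.7, "grip": 0}, {"x": -0.0013, "y": -0.0125, "z": 0, "wx": 0, "wy": 0, "wz": 4.7, "grip": 0}, {"x": -0.0014, "y": -0.0124, "z": 0, "wx": 0, "wy": 0, "wz": 4.8, "grip": 0}]
```

Emit:
play_rows --commands '[{"x": 0,"y": -0.001,"z": 0.028,"wx": 0,"wy": 0,"wz": 0,"grip": 0},{"x": 0,"y": 0,"z": 0.028,"wx": 0,"wy": 0,"wz": 0,"grip": 0},{"x": 0,"y": 0,"z": 0.022,"wx": 0,"wy": 0,"wz": 0,"grip": 0},{"x": 0,"y": 0,"z": 0.023,"wx": 0,"wy": 0,"wz": 0,"grip": 0},{"x": 0,"y": 0,"z": 0.022,"wx": 0,"wy": 0,"wz": 0,"grip": 0},{"x": 0,"y": 0,"z": 0,"wx": 0,"wy": 0,"wz": 0,"grip": 0}]'

```text
clock: 3.48
eef_pos: [623.9, 248.7, 206.2]
eef_rot: [-3.14, -0.002, 2.756]
wrist_force: [-0.7, 0.6, 0.7]
finger_gap: 0.6
```

Emit:
play_rows --commands '[{"x": 0,"y": -0.012,"z": 0,"wx": 0,"wy": 0,"wz": 0,"grip": 0},{"x": 0,"y": -0.012,"z": 0,"wx": 0,"wy": 0,"wz": 0,"grip": 0},{"x": 0,"y": 0,"z": 0,"wx": 0,"wy": 0,"wz": 0,"grip": 0}]'

```text
clock: 3.85
eef_pos: [615.7, 226.3, 208.5]
eef_rot: [3.141, 0.001, 2.756]
wrist_force: [-0.4, 0.0, -1.1]
finger_gap: 0.3
```

Emit:
play_rows --commands '[{"x": -0.0014,"y": -0.0125,"z": 0.001,"wx": 0,"wy": 0,"wz": 4.7,"grip": 0},{"x": -0.0014,"y": -0.0125,"z": 0.001,"wx": 0,"wy": 0,"wz": 4.7,"grip": 0},{"x": -0.0014,"y": -0.0125,"z": 0.001,"wx": 0,"wy": 0,"wz": 4.7,"grip": 0},{"x": -0.0014,"y": -0.0125,"z": 0,"wx": 0,"wy": 0,"wz": 4.7,"grip": 0},{"x": 0,"y": 0,"z": 0,"wx": 0,"wy": 0,"wz": 0,"grip": 0}]'

```text
clock: 4.47
eef_pos: [596.4, 180.8, 205.0]
eef_rot: [3.141, 0.0, 2.429]
wrist_force: [0.2, 0.8, -0.9]
finger_gap: 0.7
```

```bash
python3 - <<'E'
from h import *
print(manip.read_state()["wrist_force"])
p,d=manip.camera("top"); cv2.imwrite("pics/top1.png",p[:,:,::-1])
E
```

```text
[ 0.16  0.76 -0.92]
```

View pics/top1.png

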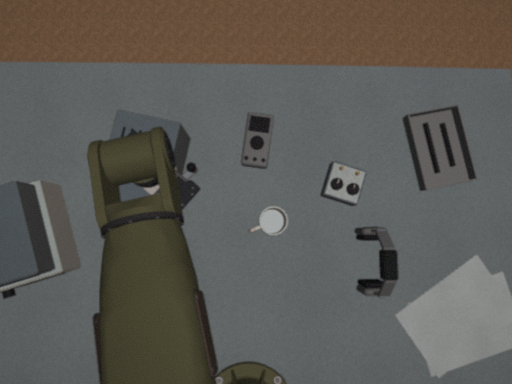

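Emit:
play_rows --commands '[{"x": -0.0014,"y": -0.0125,"z": 0,"wx": 0,"wy": 0,"wz": 4.7,"grip": 0},{"x": -0.0014,"y": -0.0125,"z": 0,"wx": 0,"wy": 0,"wz": 4.7,"grip": 0},{"x": -0.0014,"y": -0.0125,"z": 0,"wx": 0,"wy": 0,"wz": 4.7,"grip": 0},{"x": -0.0014,"y": -0.0125,"z": 0,"wx": 0,"wy": 0,"wz": 4.7,"grip": 0},{"x": -0.0014,"y": -0.0125,"z": 0,"wx": 0,"wy": 0,"wz": 4.7,"grip": 0},{"x": -0.0014,"y": -0.0125,"z": 0,"wx": 0,"wy": 0,"wz": 4.7,"grip": 0},{"x": -0.0014,"y": -0.0125,"z": 0,"wx": 0,"wy": 0,"wz": 4.7,"grip": 0},{"x": -0.0014,"y": -0.0125,"z": 0,"wx": 0,"wy": 0,"wz": 4.7,"grip": 0},{"x": -0.0014,"y": -0.0125,"z": 0,"wx": 0,"wy": 0,"wz": 4.7,"grip": 0},{"x": 0,"y": 0,"z": 0,"wx": 0,"wy": 0,"wz": 0,"grip": 0}]'

```text
clock: 5.78
eef_pos: [507.8, 115.2, 204.8]
eef_rot: [3.141, 0.0, 1.693]
wrist_force: [0.3, 0.2, -0.2]
finger_gap: 0.3
```

```bash
python3 - <<'E'
from h import *
s=manip.read_state();r=s["eef_pos"][:2]-[471,271];R=np.linalg.norm(r)
print(s["wrist_force"],s["joints"],R,np.degrees(np.arctan2(r[1],r[0])-np.arcsin(21.5/R)),np.degrees(s["eef_rot"][2])-180)
p,d=manip.camera("top"); cv2.imwrite("pics/top2.png",p[:,:,::-1]);np.savez("t2.npz",p=p,d=d)
E
```

```text
[ 0.29  0.25 -0.18] [ 0.15  0.23  1.6  -0.    1.3   0.03] 160.08036843348603 -84.44668644468305 -83.00315513767985
```

View pics/top2.png

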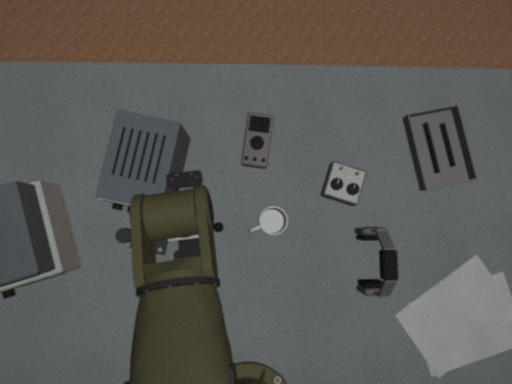

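Emit:
play_rows --commands '[{"x": -0.0014,"y": -0.0125,"z": 0,"wx": 0,"wy": 0,"wz": 4.7,"grip": 0},{"x": -0.0014,"y": -0.0125,"z": 0,"wx": 0,"wy": 0,"wz": 4.7,"grip": 0},{"x": -0.0005,"y": -0.006,"z": 0,"wx": 0,"wy": 0,"wz": 2.3,"grip": 0},{"x": 0,"y": -0.003,"z": 0,"wx": 0,"wy": 0,"wz": 1.2,"grip": 0},{"x": 0,"y": 0,"z": 0,"wx": 0,"wy": 0,"wz": 0,"grip": 0}]'

```text
clock: 6.45
eef_pos: [474.3, 110.4, 204.5]
eef_rot: [3.142, -0.0, 1.467]
wrist_force: [-0.4, -1.2, 0.4]
finger_gap: 0.6
```

Emit:
play_rows --commands '[{"x": 0,"y": -0.003,"z": 0,"wx": 0,"wy": 0,"wz": 1,"grip": 0},{"x": 0,"y": -0.003,"z": 0,"wx": 0,"wy": 0,"wz": 1,"grip": 0}]'

```text
clock: 6.7
eef_pos: [468.0, 110.9, 204.4]
eef_rot: [-3.142, 0.0, 1.43]
wrist_force: [0.5, 0.2, 0.5]
finger_gap: 0.2
```

Emit:
play_rows --commands '[{"x": 0,"y": -0.003,"z": 0,"wx": 0,"wy": 0,"wz": 0,"grip": 0},{"x": 0,"y": 0,"z": 0,"wx": 0,"wy": 0,"wz": 0,"grip": 0}]'

```text
clock: 6.95
eef_pos: [464.9, 111.4, 204.5]
eef_rot: [-3.141, -0.0, 1.431]
wrist_force: [-0.8, -1.2, 0.0]
finger_gap: 0.4
```

```bash
python3 - <<'E'
from h import *
s=manip.read_state();r=s["eef_pos"][:2]-[471,271];R=np.linalg.norm(r)
print(s["wrist_force"],s["moment"],s["eef_pos"],R,np.degrees(np.arctan2(r[1],r[0])-np.arcsin(21.5/R)),np.degrees(s["eef_rot"][2])-180)
E
```

```text
[-0.82 -1.15  0.02] [-0.08 -0.09 -0.03] [464.87 111.4  204.48] 159.7220656483648 -99.9357996384548 -98.00537717513646
```

Emit:
play_rows --commands '[{"x": 0,"y": -0.003,"z": 0,"wx": 0,"wy": 0,"wz": 1,"grip": 0},{"x": 0,"y": 0,"z": 0,"wx": 0,"wy": 0,"wz": 0,"grip": 0}]'

```text
clock: 7.2
eef_pos: [462.0, 111.8, 204.5]
eef_rot: [-3.142, -0.0, 1.413]
wrist_force: [-0.4, -0.7, 0.1]
finger_gap: 0.2
```

Emit:
play_rows --commands '[{"x": 0,"y": -0.002,"z": 0,"wx": 0,"wy": 0,"wz": 0,"grip": 0},{"x": 0,"y": 0,"z": 0,"wx": 0,"wy": 0,"wz": 0,"grip": 0}]'

```text
clock: 7.45
eef_pos: [460.1, 112.1, 204.5]
eef_rot: [3.141, -0.0, 1.413]
wrist_force: [0.9, -0.5, -0.8]
finger_gap: 0.2
```

Emit:
play_rows --commands '[{"x": 0,"y": -0.002,"z": 0,"wx": 0,"wy": 0,"wz": 0,"grip": 0},{"x": 0,"y": 0,"z": 0,"wx": 0,"wy": 0,"wz": 0,"grip": 0}]'

```text
clock: 7.7
eef_pos: [459.7, 112.1, 204.7]
eef_rot: [3.137, -0.0, 1.413]
wrist_force: [15.7, -1.6, -4.8]
finger_gap: 0.7
```

Emit:
play_rows --commands '[{"x": 0,"y": -0.002,"z": 0,"wx": 0,"wy": 0,"wz": 0,"grip": 0},{"x": 0,"y": 0,"z": 0,"wx": 0,"wy": 0,"wz": 0,"grip": 0}]'

```text
clock: 7.95
eef_pos: [459.5, 112.2, 204.9]
eef_rot: [3.133, -0.001, 1.413]
wrist_force: [30.4, -3.2, -12.4]
finger_gap: 0.4
```

Emit:
play_rows --commands '[{"x": 0,"y": 0.015,"z": 0,"wx": 0,"wy": 0,"wz": 0,"grip": 0},{"x": 0,"y": 0.01,"z": 0,"wx": 0,"wy": 0,"wz": 0,"grip": 0},{"x": 0,"y": 0,"z": -0.04,"wx": 0,"wy": 0,"wz": 0,"grip": 0},{"x": 0,"y": 0,"z": -0.04,"wx": 0,"wy": 0,"wz": 0,"grip": 0},{"x": 0,"y": 0,"z": -0.04,"wx": 0,"wy": 0,"wz": 0,"grip": 0},{"x": 0,"y": 0,"z": 0,"wx": 0,"wy": 0,"wz": 0,"grip": 0}]'

```text
clock: 8.7
eef_pos: [481.6, 108.9, 326.9]
eef_rot: [3.138, -0.001, 1.413]
wrist_force: [0.3, -0.4, -0.5]
finger_gap: 0.6
```

```bash
python3 - <<'E'
import plan as P
from plan import *
s=manip.read_state();print(s["eef_pos"],s["eef_rot"],s["wrist_force"])
P.G=1
plan([(401,-331,330,0.005,12)],rd=3)
E
```

```text
[481.61 108.89 326.94] [ 3.14 -0.    1.41] [ 0.32 -0.37 -0.55]
12 end [ 401.34 -331.42  329.94] 0.004925630896125799
[{"x": -0.037, "y": -0.001, "z": 0, "wx": 0, "wy": 0, "wz": 6.7, "grip": 1}, {"x": -0.037, "y": 0.004, "z": -0.001, "wx": 0, "wy": 0, "wz": 6.7, "grip": 1}, {"x": -0.037, "y": 0.007, "z": 0.0, "wx": 0, "wy": 0, "wz": 6.8, "grip": 1}, {"x": -0.035, "y": 0.012, "z": 0, "wx": 0, "wy": 0, "wz": 6.7, "grip": 1}, {"x": -0.034, "y": 0.016, "z": 0, "wx": 0, "wy": 0, "wz": 6.7, "grip": 1}, {"x": -0.031, "y": 0.02, "z": -0.001, "wx": 0, "wy": 0, "wz": 6.7, "grip": 1}, {"x": -0.029, "y": 0.024, "z": 0.0, "wx": 0, "wy": 0, "wz": 6.8, "grip": 1}, {"x": -0.026, "y": 0.026, "z": 0, "wx": 0, "wy": 0, "wz": 6.7, "grip": 1}, {"x": -0.023, "y": 0.03, "z": 0, "wx": 0, "wy": 0, "wz": 6.7, "grip": 1}, {"x": -0.019, "y": 0.032, "z": -0.001, "wx": 0, "wy": 0, "wz": 6.7, "grip": 1}, {"x": -0.015, "y": 0.034, "z": 0.0, "wx": 0, "wy": 0, "wz": 6.8, "grip": 1}, {"x": -0.011, "y": 0.036, "z": 0, "wx": 0, "wy": 0, "wz": 6.7, "grip": 1}]
```

Emit:
play_rows --commands '[{"x": -0.037,"y": -0.001,"z": 0,"wx": 0,"wy": 0,"wz": 6.7,"grip": 1},{"x": -0.037,"y": 0.004,"z": -0.001,"wx": 0,"wy": 0,"wz": 6.7,"grip": 1},{"x": -0.037,"y": 0.007,"z": 0,"wx": 0,"wy": 0,"wz": 6.8,"grip": 1},{"x": -0.035,"y": 0.012,"z": 0,"wx": 0,"wy": 0,"wz": 6.7,"grip": 1},{"x": -0.034,"y": 0.016,"z": 0,"wx": 0,"wy": 0,"wz": 6.7,"grip": 1},{"x": -0.031,"y": 0.02,"z": -0.001,"wx": 0,"wy": 0,"wz": 6.7,"grip": 1},{"x": -0.029,"y": 0.024,"z": 0,"wx": 0,"wy": 0,"wz": 6.8,"grip": 1},{"x": -0.026,"y": 0.026,"z": 0,"wx": 0,"wy": 0,"wz": 6.7,"grip": 1},{"x": -0.023,"y": 0.03,"z": 0,"wx": 0,"wy": 0,"wz": 6.7,"grip": 1},{"x": -0.019,"y": 0.032,"z": -0.001,"wx": 0,"wy": 0,"wz": 6.7,"grip": 1},{"x": -0.015,"y": 0.034,"z": 0,"wx": 0,"wy": 0,"wz": 6.8,"grip": 1},{"x": -0.011,"y": 0.036,"z": 0,"wx": 0,"wy": 0,"wz": 6.7,"grip": 1},{"x": 0,"y": 0,"z": 0,"wx": 0,"wy": 0,"wz": 0,"grip": 1},{"x": 0,"y": 0,"z": 0,"wx": 0,"wy": 0,"wz": 0,"grip": 1}]'

```text
clock: 10.45
eef_pos: [400.6, -331.1, 326.6]
eef_rot: [-3.14, 0.001, 0.006]
wrist_force: [0.6, 0.9, -0.5]
finger_gap: 94.2
```

```bash
python3 - <<'E'
from plan import *
s=manip.read_state();print(s["eef_pos"],s["eef_rot"],s["wrist_force"])
p,d=manip.camera("wrist"); cv2.imwrite("pics/w3.png",p[:,:,::-1])
i=manip.camera_info("wrist");T=np.eye(4);T[:3,:3]=R.from_euler('xyz',s["eef_rot"]).as_matrix();T[:3,3]=s["eef_pos"]
W=T@i["tool_from_camera"]
v,u=np.nonzero(d>0);sl,_=und("wrist",np.c_[u,v],i)
q=(np.c_[sl[:,0],-sl[:,1],-np.ones(len(u))]*d[v,u][:,None])@W[:3,:3].T+W[:3,3]
np.savez("w3.npz",q=q,u=u,v=v)
for lo,hi in [(183,200),(172,200),(15,200),(20,95)]:
    a=q[(q[:,2]>lo)&(q[:,2]<hi)&(abs(q[:,0]-401)<120)&(abs(q[:,1]+331)<70)]
    print(lo,hi,len(a),a.min(0),a.max(0),cv2.minAreaRect(a[:,:2].astype(np.float32)))
p,d=manip.camera("top"); cv2.imwrite("pics/top3.png",p[:,:,::-1]);P=cloud("top",d)
q=P[200:260,110:240].reshape(-1,3)
b=q[(q[:,2]>222)&(q[:,2]<239)]
t=b[np.linalg.norm(b[:,:2]-[471,271],axis=1)>25][:,:2];c=t.mean(0);vv=np.linalg.svd(t-c)[2][0];print("bar",c,vv,np.degrees(np.arctan2(vv[1],vv[0])),len(t))
b=q[(q[:,2]>250)&(q[:,2]<275)];print("ball",b.mean(0),(b.min(0)+b.max(0))/2,len(b))
E
```

```text
[ 400.57 -331.09  326.63] [-3.14  0.    0.01] [ 0.62  0.92 -0.51]
183 200 1516 [ 368.07 -352.5   183.01] [ 438.12 -317.29  189.21] ((403.0018310546875, -334.7362365722656), (70.4655532836914, 34.2791633605957), 1.2363735437393188)
172 200 1971 [ 355.5  -352.58  172.05] [ 451.26 -316.97  189.21] ((403.38031005859375, -334.77197265625), (35.59257507324219, 95.77030181884766), 89.96874237060547)
15 200 3753 [ 317.08 -370.22   16.78] [ 492.8  -298.88  189.21] ((404.9598388671875, -334.52728271484375), (175.30718994140625, 69.73377227783203), 0.5941988825798035)
20 95 840 [ 317.08 -370.22   20.4 ] [ 492.8  -298.88   86.77] ((404.9598388671875, -334.52728271484375), (175.30718994140625, 69.73377227783203), 0.5941988825798035)
bar [448.91 162.83] [0.2  0.98] 78.75445195880927 646
ball [429.95  67.97 261.34] [430.66  68.56 260.31] 80
```

View pics/w3.png

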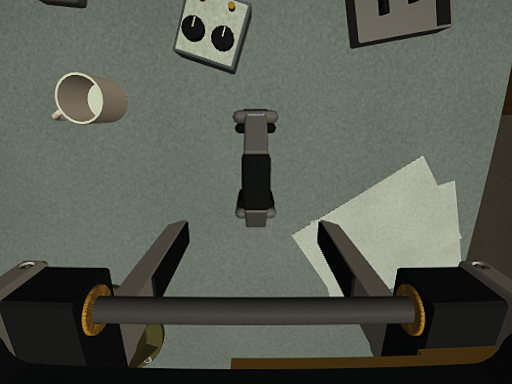

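View pics/top3.png

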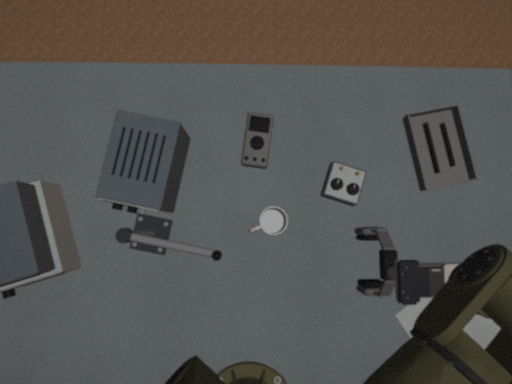

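Emit:
play_rows --commands '[{"x": 0.0024,"y": 0.003,"z": 0.035,"wx": 0,"wy": 0,"wz": -0.3,"grip": 1},{"x": 0,"y": 0,"z": 0.035,"wx": 0,"wy": 0,"wz": 0,"grip": 1},{"x": 0,"y": 0,"z": 0.035,"wx": 0,"wy": 0,"wz": 0,"grip": 1},{"x": 0,"y": 0,"z": 0.035,"wx": 0,"wy": 0,"wz": 0,"grip": 1},{"x": 0,"y": 0,"z": 0.024,"wx": 0,"wy": 0,"wz": 0,"grip": 1},{"x": 0,"y": 0,"z": 0,"wx": 0,"wy": 0,"wz": 0,"grip": 1},{"x": 0,"y": 0,"z": 0,"wx": 0,"wy": 0,"wz": 0,"grip": 1}]'

```text
clock: 11.42
eef_pos: [403.5, -334.5, 164.7]
eef_rot: [3.141, -0.001, 0.011]
wrist_force: [-0.1, -0.2, -0.2]
finger_gap: 93.6
```

Emit:
play_rows --squeeze 25 --commands '[{"x": 0,"y": 0,"z": 0,"wx": 0,"wy": 0,"wz": 0,"grip": 0},{"x": 0,"y": 0,"z": 0,"wx": 0,"wy": 0,"wz": 0,"grip": 0},{"x": 0,"y": 0,"z": 0,"wx": 0,"wy": 0,"wz": 0,"grip": 0},{"x": 0,"y": 0,"z": 0,"wx": 0,"wy": 0,"wz": 0,"grip": 0},{"x": 0,"y": 0,"z": 0,"wx": 0,"wy": 0,"wz": 0,"grip": 0},{"x": 0,"y": 0,"z": 0,"wx": 0,"wy": 0,"wz": 0,"grip": 0}]'

```text
clock: 12.18
eef_pos: [403.0, -334.5, 163.4]
eef_rot: [-3.142, 0.0, 0.01]
wrist_force: [1.0, -0.7, -0.2]
finger_gap: 37.3
```

Emit:
play_rows --commands '[{"x": 0,"y": 0,"z": -0.015,"wx": 0,"wy": 0,"wz": 0,"grip": 0},{"x": 0,"y": 0,"z": -0.03,"wx": 0,"wy": 0,"wz": 0,"grip": 0},{"x": 0,"y": 0,"z": -0.04,"wx": 0,"wy": 0,"wz": 0,"grip": 0},{"x": 0,"y": 0,"z": -0.04,"wx": 0,"wy": 0,"wz": 0,"grip": 0},{"x": 0,"y": 0,"z": -0.04,"wx": 0,"wy": 0,"wz": 0,"grip": 0},{"x": 0,"y": 0,"z": 0,"wx": 0,"wy": 0,"wz": 0,"grip": 0},{"x": 0,"y": 0,"z": 0,"wx": 0,"wy": 0,"wz": 0,"grip": 0}]'

```text
clock: 13.05
eef_pos: [402.7, -334.3, 327.1]
eef_rot: [-3.14, 0.001, 0.01]
wrist_force: [-0.2, -0.7, -4.2]
finger_gap: 36.0
```

```bash
python3 - <<'E'
from h import *
s=manip.read_state();print(s["eef_pos"],s["eef_rot"],s["wrist_force"],s["moment"],s["finger_gap"])
p,d=manip.camera("scene"); cv2.imwrite("pics/s4.png",p[:,:,::-1])
p,d=manip.camera("wrist"); cv2.imwrite("pics/w4.png",p[:,:,::-1])
E
```

```text
[ 402.66 -334.28  327.09] [-3.14  0.    0.01] [-0.23 -0.69 -4.18] [-0.01 -0.01 -0.07] 35.970304991809854
```

View pics/s4.png

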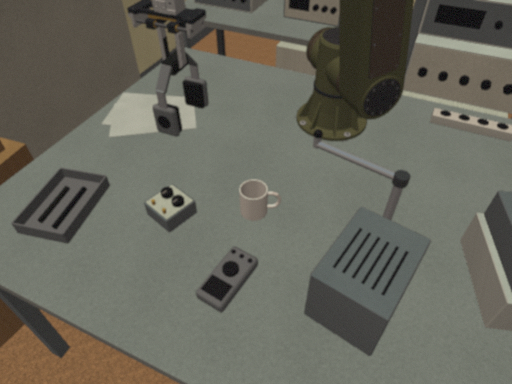

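View pics/w4.png

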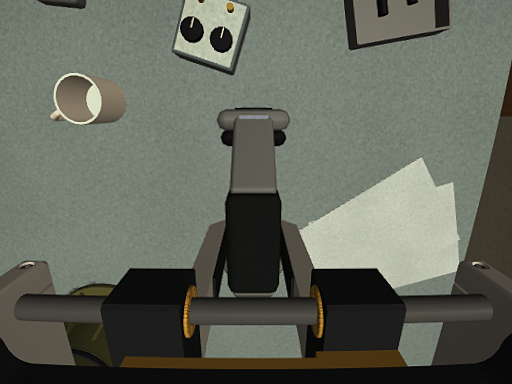

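```bash
python3 - <<'E'
from plan import *
plan([(403,-320,445,0.01,4),(448.3,159.5,445,-0.197,14)],rd=3)
E
```

```text
18 end [447.87 159.52 444.82] -0.1976514763015172
[{"x": 0.0, "y": -0.004, "z": -0.03, "wx": 0, "wy": 0, "wz": 0.0, "grip": 0}, {"x": 0.0, "y": -0.003, "z": -0.029, "wx": 0, "wy": 0, "wz": 0.0, "grip": 0}, {"x": 0.0, "y": -0.004, "z": -0.03, "wx": 0, "wy": 0, "wz": 0.0, "grip": 0}, {"x": 0.0, "y": -0.003, "z": -0.029, "wx": 0, "wy": 0, "wz": 0.0, "grip": 0}, {"x": 0.004, "y": -0.034, "z": 0, "wx": 0, "wy": 0, "wz": 0.8, "grip": 0}, {"x": 0.003, "y": -0.035, "z": 0, "wx": 0, "wy": 0, "wz": 0.9, "grip": 0}, {"x": 0.002, "y": -0.034, "z": 0, "wx": 0, "wy": 0, "wz": 0.8, "grip": 0}, {"x": 0.002, "y": -0.034, "z": 0, "wx": 0, "wy": 0, "wz": 0.9, "grip": 0}, {"x": 0.002, "y": -0.035, "z": 0, "wx": 0, "wy": 0, "wz": 0.8, "grip": 0}, {"x": 0.001, "y": -0.034, "z": 0, "wx": 0, "wy": 0, "wz": 0.9, "grip": 0}, {"x": 0.001, "y": -0.034, "z": 0, "wx": 0, "wy": 0, "wz": 0.8, "grip": 0}, {"x": 0, "y": -0.035, "z": 0, "wx": 0, "wy": 0, "wz": 0.9, "grip": 0}, {"x": -0.001, "y": -0.034, "z": 0, "wx": 0, "wy": 0, "wz": 0.8, "grip": 0}, {"x": -0.001, "y": -0.035, "z": 0, "wx": 0, "wy": 0, "wz": 0.9, "grip": 0}, {"x": -0.001, "y": -0.034, "z": 0, "wx": 0, "wy": 0, "wz": 0.8, "grip": 0}, {"x": -0.002, "y": -0.034, "z": 0, "wx": 0, "wy": 0, "wz": 0.9, "grip": 0}, {"x": -0.003, "y": -0.035, "z": 0, "wx": 0, "wy": 0, "wz": 0.8, "grip": 0}, {"x": -0.003, "y": -0.034, "z": 0, "wx": 0, "wy": 0, "wz": 0.9, "grip": 0}]
```

Emit:
play_rows --commands '[{"x": 0.0,"y": -0.004,"z": -0.03,"wx": 0,"wy": 0,"wz": 0.0,"grip": 0},{"x": 0.0,"y": -0.003,"z": -0.029,"wx": 0,"wy": 0,"wz": 0.0,"grip": 0},{"x": 0.0,"y": -0.004,"z": -0.03,"wx": 0,"wy": 0,"wz": 0.0,"grip": 0},{"x": 0.0,"y": -0.003,"z": -0.029,"wx": 0,"wy": 0,"wz": 0.0,"grip": 0},{"x": 0.004,"y": -0.034,"z": 0,"wx": 0,"wy": 0,"wz": 0.8,"grip": 0},{"x": 0.003,"y": -0.035,"z": 0,"wx": 0,"wy": 0,"wz": 0.9,"grip": 0},{"x": 0.002,"y": -0.034,"z": 0,"wx": 0,"wy": 0,"wz": 0.8,"grip": 0},{"x": 0.002,"y": -0.034,"z": 0,"wx": 0,"wy": 0,"wz": 0.9,"grip": 0},{"x": 0.002,"y": -0.035,"z": 0,"wx": 0,"wy": 0,"wz": 0.8,"grip": 0},{"x": 0.001,"y": -0.034,"z": 0,"wx": 0,"wy": 0,"wz": 0.9,"grip": 0},{"x": 0.001,"y": -0.034,"z": 0,"wx": 0,"wy": 0,"wz": 0.8,"grip": 0},{"x": 0,"y": -0.035,"z": 0,"wx": 0,"wy": 0,"wz": 0.9,"grip": 0},{"x": -0.001,"y": -0.034,"z": 0,"wx": 0,"wy": 0,"wz": 0.8,"grip": 0},{"x": -0.001,"y": -0.035,"z": 0,"wx": 0,"wy": 0,"wz": 0.9,"grip": 0},{"x": -0.001,"y": -0.034,"z": 0,"wx": 0,"wy": 0,"wz": 0.8,"grip": 0},{"x": -0.002,"y": -0.034,"z": 0,"wx": 0,"wy": 0,"wz": 0.9,"grip": 0},{"x": -0.003,"y": -0.035,"z": 0,"wx": 0,"wy": 0,"wz": 0.8,"grip": 0},{"x": -0.003,"y": -0.034,"z": 0,"wx": 0,"wy": 0,"wz": 0.9,"grip": 0},{"x": 0,"y": 0,"z": 0,"wx": 0,"wy": 0,"wz": 0,"grip": 0},{"x": 0,"y": 0,"z": 0,"wx": 0,"wy": 0,"wz": 0,"grip": 0}]'

```text
clock: 15.65
eef_pos: [448.2, 158.9, 445.8]
eef_rot: [3.141, 0.001, -0.197]
wrist_force: [0.2, 0.0, -3.9]
finger_gap: 35.9
```

```bash
python3 - <<'E'
from h import *
s=manip.read_state();print(s["joints"],s["eef_pos"],s["eef_rot"],s["wrist_force"],s["moment"],s["finger_gap"])
p,d=manip.camera("scene"); cv2.imwrite("pics/s5.png",p[:,:,::-1])
p,d=manip.camera("wrist"); cv2.imwrite("pics/w5.png",p[:,:,::-1])
E
```

```text
[ 0.26  0.07  1.25 -0.    1.82  2.03] [448.19 158.87 445.77] [ 3.14  0.   -0.2 ] [ 0.19  0.02 -3.89] [-0.02 -0.02  0.02] 35.92470387776993
```

View pics/s5.png

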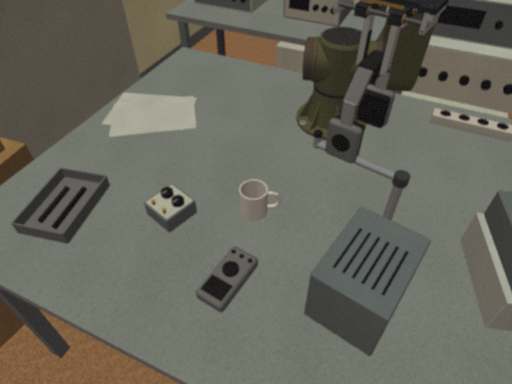

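View pics/w5.png

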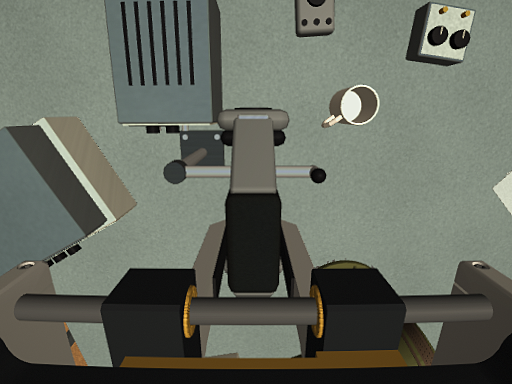

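Emit:
play_rows --commands '[{"x": 0,"y": 0,"z": 0.02,"wx": 0,"wy": 0,"wz": 0,"grip": 0},{"x": 0,"y": 0,"z": 0.025,"wx": 0,"wy": 0,"wz": 0,"grip": 0},{"x": 0,"y": 0,"z": 0.025,"wx": 0,"wy": 0,"wz": 0,"grip": 0},{"x": 0,"y": 0,"z": 0.025,"wx": 0,"wy": 0,"wz": 0,"grip": 0},{"x": 0,"y": 0,"z": 0.025,"wx": 0,"wy": 0,"wz": 0,"grip": 0},{"x": 0,"y": 0,"z": 0.025,"wx": 0,"wy": 0,"wz": 0,"grip": 0},{"x": 0,"y": 0,"z": 0.02,"wx": 0,"wy": 0,"wz": 0,"grip": 0},{"x": 0,"y": 0,"z": 0.015,"wx": 0,"wy": 0,"wz": 0,"grip": 0},{"x": 0,"y": 0,"z": 0,"wx": 0,"wy": 0,"wz": 0,"grip": 0},{"x": 0,"y": 0,"z": 0,"wx": 0,"wy": 0,"wz": 0,"grip": 0}]'

```text
clock: 17.0
eef_pos: [448.5, 159.1, 267.3]
eef_rot: [-3.141, -0.001, -0.198]
wrist_force: [0.2, -0.1, -2.7]
finger_gap: 35.8
```

```bash
python3 - <<'E'
from h import *
s=manip.read_state();print(s["eef_pos"],s["eef_rot"],s["wrist_force"],s["moment"],s["finger_gap"])
p,d=manip.camera("scene"); cv2.imwrite("pics/s6.png",cv2.resize(p[60:260,270:470,::-1],(800,600)))
E
```

```text
[448.51 159.14 267.29] [-3.14 -0.   -0.2 ] [ 0.23 -0.06 -2.67] [0.01 0.04 0.01] 35.7991584294548
```

View pics/s6.png

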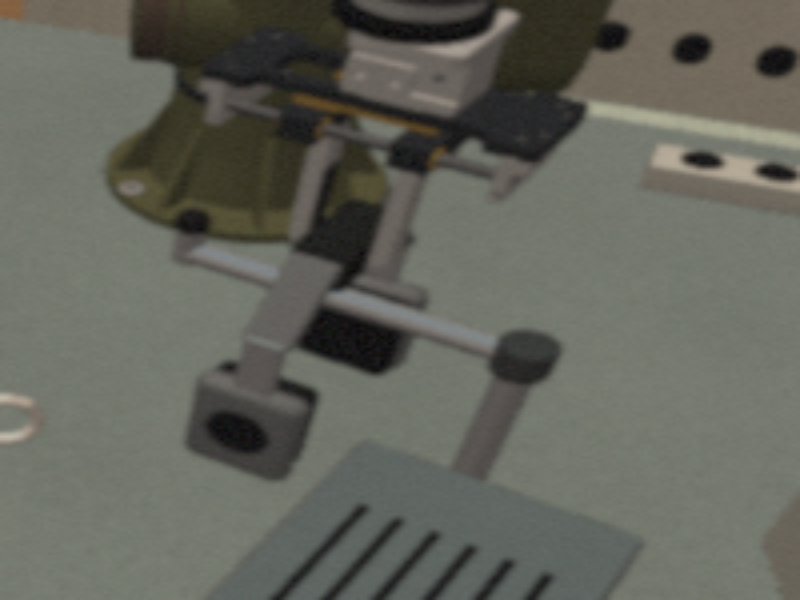

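Emit:
play_rows --commands '[{"x": 0,"y": 0,"z": 0.006,"wx": 0,"wy": 0,"wz": 0,"grip": 0},{"x": 0,"y": 0,"z": 0.006,"wx": 0,"wy": 0,"wz": 0,"grip": 0},{"x": 0,"y": 0,"z": 0.003,"wx": 0,"wy": 0,"wz": 0,"grip": 0},{"x": 0,"y": 0,"z": 0,"wx": 0,"wy": 0,"wz": 0,"grip": 0},{"x": 0,"y": 0,"z": 0,"wx": 0,"wy": 0,"wz": 0,"grip": 0}]'

```text
clock: 17.68
eef_pos: [448.2, 159.3, 251.6]
eef_rot: [-3.141, -0.0, -0.198]
wrist_force: [0.5, -0.6, -3.1]
finger_gap: 35.5
```

Emit:
play_rows --commands '[{"x": 0,"y": 0,"z": 0.002,"wx": 0,"wy": 0,"wz": 0,"grip": 0},{"x": 0,"y": 0,"z": 0,"wx": 0,"wy": 0,"wz": 0,"grip": 0}]'

```text
clock: 17.92
eef_pos: [448.1, 159.2, 249.3]
eef_rot: [3.142, 0.0, -0.198]
wrist_force: [0.1, -0.1, -4.0]
finger_gap: 35.5
```

Emit:
play_rows --commands '[{"x": 0,"y": 0,"z": 0.002,"wx": 0,"wy": 0,"wz": 0,"grip": 0},{"x": 0,"y": 0,"z": 0,"wx": 0,"wy": 0,"wz": 0,"grip": 0}]'

```text
clock: 18.18
eef_pos: [448.1, 159.2, 247.3]
eef_rot: [3.141, 0.0, -0.198]
wrist_force: [-0.0, -0.2, -3.6]
finger_gap: 36.1
```

Emit:
play_rows --commands '[{"x": 0,"y": 0,"z": 0.001,"wx": 0,"wy": 0,"wz": 0,"grip": 0},{"x": 0,"y": 0,"z": 0,"wx": 0,"wy": 0,"wz": 0,"grip": 0}]'

```text
clock: 18.42
eef_pos: [448.2, 159.2, 246.4]
eef_rot: [3.142, 0.0, -0.198]
wrist_force: [0.2, -0.8, -4.0]
finger_gap: 35.5
```

Emit:
play_rows --commands '[{"x": 0,"y": 0,"z": 0.001,"wx": 0,"wy": 0,"wz": 0,"grip": 0},{"x": 0,"y": 0,"z": 0,"wx": 0,"wy": 0,"wz": 0,"grip": 0}]'

```text
clock: 18.68
eef_pos: [448.4, 159.2, 246.0]
eef_rot: [-3.141, -0.001, -0.198]
wrist_force: [-1.6, -1.0, 3.3]
finger_gap: 35.5
```

Emit:
play_rows --commands '[{"x": 0,"y": 0,"z": 0.001,"wx": 0,"wy": 0,"wz": 0,"grip": 0},{"x": 0,"y": 0,"z": 0,"wx": 0,"wy": 0,"wz": 0,"grip": 0}]'

```text
clock: 18.92
eef_pos: [448.8, 159.2, 245.9]
eef_rot: [-3.141, -0.003, -0.198]
wrist_force: [-2.0, -3.0, 11.3]
finger_gap: 35.3
```

Emit:
play_rows --commands '[{"x": 0,"y": 0,"z": -0.001,"wx": 0,"wy": 0,"wz": 0,"grip": 0},{"x": 0,"y": 0,"z": 0,"wx": 0,"wy": 0,"wz": 0,"grip": 0},{"x": 0,"y": 0,"z": 0,"wx": 0,"wy": 0,"wz": 0,"grip": 0.45},{"x": 0,"y": 0,"z": 0,"wx": 0,"wy": 0,"wz": 0,"grip": 0.6},{"x": 0,"y": 0,"z": 0,"wx": 0,"wy": 0,"wz": 0,"grip": 0.7},{"x": 0,"y": 0,"z": 0,"wx": 0,"wy": 0,"wz": 0,"grip": 0.7},{"x": 0,"y": 0,"z": 0,"wx": 0,"wy": 0,"wz": 0,"grip": 0.7}]'

```text
clock: 19.8
eef_pos: [448.2, 159.2, 245.4]
eef_rot: [3.142, 0.0, -0.198]
wrist_force: [-0.9, -0.4, 0.1]
finger_gap: 65.8
```

```bash
python3 - <<'E'
from h import *
s=manip.read_state();print(s["eef_pos"],s["eef_rot"],s["wrist_force"],s["moment"],s["finger_gap"])
p,d=manip.camera("scene"); cv2.imwrite("pics/s7.png",cv2.resize(p[60:260,270:470,::-1],(800,600)))
p,d=manip.camera("wrist"); cv2.imwrite("pics/w7.png",p[:,:,::-1])
E
```

```text
[448.17 159.22 245.41] [ 3.14  0.   -0.2 ] [-0.87 -0.44  0.12] [ 0.05 -0.01  0.04] 65.8371324831516
```

View pics/s7.png

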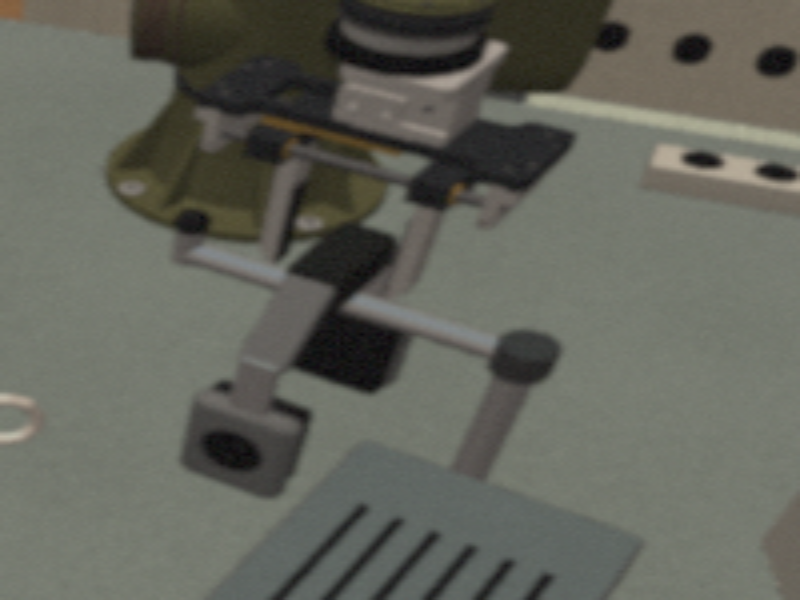

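View pics/w7.png

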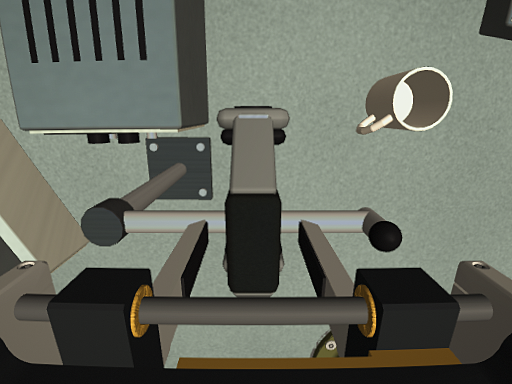

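Headset hangs on the bar, with the fingers clear on both sides (tips near (200,230) and (310,230), the pad at 228–282). Lift straight up and retreat.

Emit:
play_rows --commands '[{"x": 0,"y": 0,"z": -0.01,"wx": 0,"wy": 0,"wz": 0,"grip": 0.7},{"x": 0,"y": 0,"z": -0.02,"wx": 0,"wy": 0,"wz": 0,"grip": 0.7},{"x": 0,"y": 0,"z": -0.03,"wx": 0,"wy": 0,"wz": 0,"grip": 0.7},{"x": 0,"y": 0,"z": -0.03,"wx": 0,"wy": 0,"wz": 0,"grip": 0.7},{"x": 0,"y": 0,"z": -0.03,"wx": 0,"wy": 0,"wz": 0,"grip": 0.7},{"x": 0,"y": 0.04,"z": -0.01,"wx": 0,"wy": 0,"wz": 0,"grip": 0.7},{"x": 0,"y": 0.05,"z": 0,"wx": 0,"wy": 0,"wz": 0,"grip": 0.7},{"x": 0,"y": 0.05,"z": 0,"wx": 0,"wy": 0,"wz": 0,"grip": 0.7},{"x": 0,"y": 0.05,"z": 0,"wx": 0,"wy": 0,"wz": 0,"grip": 0.7},{"x": 0,"y": 0.05,"z": 0,"wx": 0,"wy": 0,"wz": 0,"grip": 0.7},{"x": 0,"y": 0.05,"z": 0,"wx": 0,"wy": 0,"wz": 0,"grip": 0.7},{"x": 0,"y": 0.05,"z": 0,"wx": 0,"wy": 0,"wz": 0,"grip": 0.7},{"x": 0,"y": 0,"z": 0,"wx": 0,"wy": 0,"wz": 0,"grip": 0.7},{"x": 0,"y": 0,"z": 0,"wx": 0,"wy": 0,"wz": 0,"grip": 0.7}]'

```text
clock: 21.65
eef_pos: [381.5, -173.8, 375.9]
eef_rot: [-3.142, -0.0, -0.198]
wrist_force: [-0.5, -0.3, -0.1]
finger_gap: 65.7
```

```bash
python3 - <<'E'
from h import *
s=manip.read_state();print(s["eef_pos"],s["wrist_force"],s["clock"])
p,d=manip.camera("scene"); cv2.imwrite("pics/s8.png",p[:,:,::-1])
p,d=manip.camera("top"); cv2.imwrite("pics/t8.png",p[:,:,::-1]);P=cloud("top",d)
q=P[190:290,110:240].reshape(-1,3)
b=q[(q[:,2]>250)&(q[:,2]<280)&(abs(q[:,1]-68)<20)];print("ball",b.mean(0),len(b))
b=q[(q[:,2]>264)&(q[:,2]<290)&(abs(q[:,1]-159)<40)];print("pad",b.mean(0),cv2.minAreaRect(b[:,:2].astype(np.float32)))
b=q[(q[:,2]>60)&(q[:,2]<290)&(abs(q[:,1]-159)<45)];print("hs",b.min(0),b.max(0))
E
```

```text
[ 381.46 -173.81  375.9 ] [-0.47 -0.29 -0.14] 21.65
ball [430.32  67.9  260.82] 83
pad [447.02 159.31 269.6 ] ((446.9460754394531, 160.0868682861328), (36.281192779541016, 81.25917053222656), 78.83702850341797)
hs [357.36 114.12  63.81] [588.3  203.95 274.35]
```

View pics/s8.png

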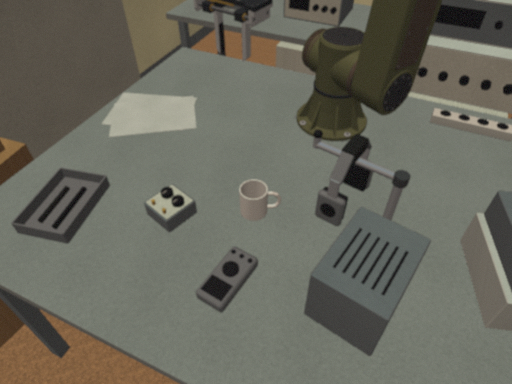

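View pics/t8.png

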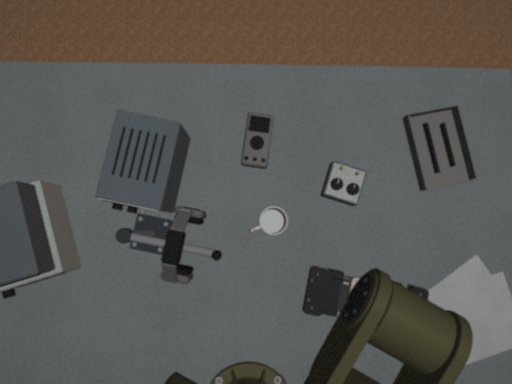

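```bash
python3 -c "
from cell import manip
print(manip.sign_off())"
```

```text
the job is handed in; nothing more can be done
None
```

I swung the bar clockwise to its stop, then hung the headset over it with an ear cup on each side. The job is handed in, and the clock last read 21.7 s against the 64 s limit.

- **Bar:** I pushed it with the closed fingers until the wrist force rose to 30 N at the stop. Measured from the camera, it points about 90° from the supply's long side. The ball at its tip was within 1 mm of the same place before and after hanging.
- **Headset:** I gripped the crown pad and lowered it the last few millimetres in 1–2 mm steps. It touched with about 15 N of press, and I eased off 1 mm before opening the fingers. The pad sits within about 2 mm of bar_mid, square to the bar. Its top is at about 270 mm, which is the height expected when it rests on the bar.
- **Other things on the bench:** the decade box, mug and pocket meter look unmoved in the before and after pictures. The gripper was well clear of everything, reading near-zero wrist force.

None of these checks failed. The pad centre measured from the top and wrist cameras differed by about 2 mm before the grasp, which made no difference to the grip.

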